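# Make up two treatment kits from the stock

## Task

Make up two kits from the stock on the couch. In the tray with three compartments put the smaller flat plaster carton in the wide compartment, the brown dropper bottle in the middle one and the large vial in the end one; in the tray with two compartments put the small upright vial carton in the wide compartment and the small vial in the small one. Everything must stand on its underside on the tray floor, the two vials and the brown dropper bottle must never be laid over or toppled, and the big needle carton and the clear nozzle bottle stay where they are.

Things in the scene. Friction and masses are not known exactly. Their poses are not given: they have to be found in the camera images.
- tray_three: White tray, grey floor, three compartments, fixed; 214 mm long (y, plus 10 mm lugs), 76 wide (x), rim 14 high, floor and walls 3 thick. Origin: centre of underside. Compartments 70 wide inside in x, centred on x=0; in y from the -y end: wide 102 long, centre y=-53; middle 50, y=+26; end 50, y=+79. Length roughly along world x, wide compartment farthest; left or right of the stock.
- tray_two: White tray, grey floor, two compartments, fixed; 161 mm long (y, plus 10 mm lugs), 76 wide (x), rim 14 high, floor and walls 3 thick. Origin: centre of underside. Compartments 70 wide inside in x, centred on x=0; in y from the -y end: wide 102 long, centre y=-26.5; small 50, y=+52.5. Length roughly along world x, wide compartment farthest; left or right of the stock.
- plaster_box: Plaster carton, white with a magenta end, 50 x 82 x 36 mm (x, y, z): flat, the smaller of the two flat cartons, loose, about 0.05 kg. Origin: centre of its underside; x across the short side, y along the long side, z up. It stands on its underside. 
- vial_carton: Vial carton, white with a blue end, 40 x 60 x 52 mm (x, y, z): the shortest and highest of the three cartons, loose, about 0.06 kg. Origin: centre of its underside; x across the short side, y along the long side, z up. It stands on its underside. 
- large_vial: Large glass vial with a dark cap, loose, 22 mm in diameter, 47 mm high, about 0.025 kg (grip the glass between 10 and 40 mm up). Origin: centre of its underside, z up; it stands upright. 
- small_vial: Small glass vial with a pale metal cap, loose, 17 mm in diameter, 34 mm high, about 0.015 kg (grip the glass between 10 and 32 mm up). Origin: centre of its underside, z up; it stands upright. 
- brown_dropper: Brown glass bottle with a black rubber dropper top, loose, body 33 mm in diameter and 70 mm high, 102 mm high over all, about 0.07 kg. Origin: centre of its underside, z up; it stands upright. 
- needle_box: Needle carton, white with a green end, 58 x 106 x 43 mm (x, y, z): the largest carton, loose, about 0.11 kg, stands among the stock and belongs in neither kit; leave it. Origin: centre of its underside; x across the short side, y along the long side, z up. It stands on its underside. 
- alcohol_bottle: Clear soft plastic bottle with a long pointed nozzle, 49 mm in diameter, 144 mm high, loose, at the far left; leave it. Origin: centre of its underside, z up; it stands upright. 
Not all that is in view belongs to the job. What is shaped like the vial_carton but orange or red is not meant.

How it is judged:
By the outcome, as a careful person would: the job done as asked, in the order asked, and still so for the second after the job is handed in, with the robot touching nothing.
It also fails if it takes over 112 s, if anything falls off the work surface, if the arm or the gripper's body presses on something with over 40 N, if the wrist force passes 120 N, or if a joint passes its speed limit or range.

## Robot

A 7-joint arm with a two-finger parallel gripper is mounted at the origin on a cart in front of the work surface, level with it; the furniture and walls round the work are solid. World frame = base frame: x ahead of the robot, y to its left, z up, the work surface at z = 0. Lengths are in m, angles in rad, forces in N, time in s.
With the tool pointing down it reaches from about 0.425 to 0.875 m from the base axis. Payload 4.7 kg.
Tool frame: the origin (TCP) lies midway between the tips of the shut fingers; the grasp point (between the pads) lies 19 mm behind it; z points along the fingers, y is the line along which they close (so a half turn about z gives the same grasp; the last joint's range is limited). The gripper opens to 85 mm and grips with 20 to 120 N. Pads are 22 mm wide; open, the fingers measure 114 mm over their backs; the gripper's body (76 mm by 85 mm) begins 54 mm behind the grasp point. The pads swing forward as they close: fully open they stand 13 mm farther back than shut.
Start: joints at [-1.288, 0.321, -0.07, 1.45, 0.023, 1.371, -0.057], TCP at [0.173, 0.627, 0.231] pointing down, gripper open.
Joint ranges: [-2.86, 2.86], [-0.3, 2.09], [-1.38, 1.24], [0.06, 2.45], [-1.56, 4.7], [0.09, 2.05], [-2.69, 2.69]. Speed limits (rad/s): [2.57, 2.57, 3.14, 3.14, 3.14, 3.14, 3.14].

## Interface

Orientations are given as a unit quaternion [w, x, y, z].
In Python, from workcell import r gives the robot as it stands.
- The arm moves only by the shell command python3 -m pendant 'ROWS'. ROWS is JSON, a list of rows, each an object of numbers: "x", "y", "z": the shift along the tool's x, y, z in cm; "twist": the turn about the tool's z in degrees; "fingers": the opening, from 0 (shut) to 1 (fully open). A call has 1 to 8 rows; each row shifts and turns the commanded pose from where the row before left it, along the tool's axes as they then stand; what a row does not reach is not made up. A row lasts 1/10 s, in which the tool goes at most 50 mm and 8.59 degrees, less where a joint would pass 70% of its speed; a pose out of reach is approached as far as the arm can. A call with a gripper value outside its range is refused whole. The fingers move at their own pace and stop on an object; the grip force is fixed at half the most. Time passes only in rows, so rows that do not move let the fingers close. It gives the time, the measured TCP pose, the force, the opening and the grip force at its end, in the units of the state.
- r.get_obs(): the state, without advancing time (a new reading comes with each control period).
- r.camera(name): name is "scene" or "top"; returns a dict with "image" (400x640x3 uint8, blue, green, red), "range_z" (400x640 float32, m along the optical axis (not along the pixel's ray), 0 where there is no reading), "fx", "fy", "cx", "cy" (pixels), "world_from_camera" (4x4, takes a point from camera to world coordinates). Camera axes: x right, y up, looking along -z (the intrinsics and any distortion apply to the point x, -y, -z); pixel columns grow to the right and rows downward; lengths in m; the calibration is good to about 2 mm. A picture is of the moment at which its call begins.
- r.job_done(): hands the job in; it is judged then, once.
Trained networks look in a picture, given as the dict that the camera call returned (one of the last four; its "shot" number tells which), for a name from the list of things; names that differ only in an ending like _2 or _b are one class to them, and where a whole thing is asked for, a point or a joint stands for the part that bears it (a point fixed in the world has none). Each returns a list of dicts, best first, with "p" (0 to 1); they miss things now and then, are a little off and sometimes report something else, mostly with a low value. They report only what shows in the picture. A call takes as long as a camera call. They do not tell look-alikes from the thing itself.
- r.find_in(picture, label): "centre" ([column, row] in pixels, amid what is visible of it).
- r.trace(picture, label): "mask" (400x640 bool, what is visible of it) and "centre" ([column, row] in pixels, amid what is visible of it).
The state is a dict: "clock": time; "q": joint angles; "joint_vel": joint speeds; "joint_torque": joint torques, N m; "position": TCP position; "orientation": TCP orientation; "wrist_force": force on the tool from outside, world axes, zero at the start; "ft_torque": the same for the moment, N m; "finger_gap": finger opening in m; "grasp_force": force on a finger pad.
Only numpy, scipy, OpenCV 4.12 (cv2) and the standard library are available. Lean on these libraries where they do the work, as an engineer would, in place of code of your own. Each camera call takes 0.05 s, during which the arm holds its last target. There are 200 camera calls.

## Working session

There is one attempt and no reset: what is moved stays moved. The work goes in short steps, Python scripts to look and compute and a shell command to move; the robot and the scene stay as the last step left them, time stands still between calls to the robot, and variables do not carry over. Pictures are saved under pics/ and viewed, at most 14 in all, crops included, and the job is handed in when it is done.

```bash
ls; mkdir -p pics
python3 - <<'E'
from workcell import r
import cv2
o=r.get_obs(); print({k:o[k] for k in('clock','position','orientation','finger_gap')})
for n in('top','scene'):
    p=r.camera(n); cv2.imwrite(f'pics/{n}0.png',p['image'])
    print(n,p['fx'],p['fy'],p['cx'],p['cy'],p['world_from_camera'].round(3).tolist(),[k for k in p])
E
```

```text
pics
{'clock': 0.0, 'position': array([0.17254648, 0.62610344, 0.23021967]), 'orientation': array([-7.47406188e-05,  1.33986436e-01,  9.90982697e-01, -9.61298141e-04]), 'finger_gap': 0.08536801121804392}
top 418.4008047633174 418.4008047633174 321.20350089818663 196.5403193771876 [[-0.008, 0.981, -0.192, 0.348], [-0.999, -0.014, -0.035, 0.058], [-0.037, 0.191, 0.981, 1.116], [0.0, 0.0, 0.0, 1.0]] ['image', 'range_z', 'fx', 'fy', 'cx', 'cy', 'world_from_camera', 'shot']
scene 367.6613588186606 367.6613588186606 317.43029377854657 207.11769743641662 [[0.697, 0.517, -0.498, 0.107], [-0.717, 0.506, -0.479, -0.387], [0.004, 0.691, 0.723, 0.725], [0.0, 0.0, 0.0, 1.0]] ['image', 'range_z', 'fx', 'fy', 'cx', 'cy', 'world_from_camera', 'shot']
```

View pics/top0.png

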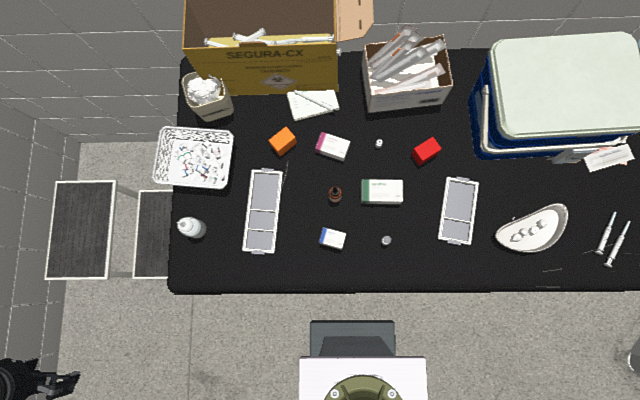

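View pics/scene0.png

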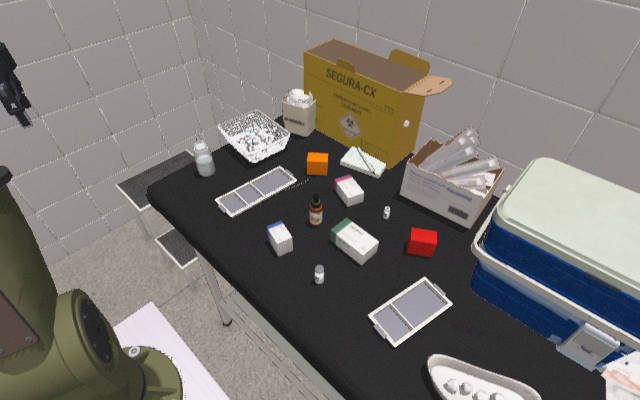

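The top view shows tray_three at (263,211), with its wide compartment at the far end, and tray_two at (459,211).

Candidates in the top view:
- **plaster_box:** the magenta-end carton at (333,147). The green needle_box at (382,191) is the larger flat carton, so I'm leaving that.
- **vial_carton:** the blue-end carton at (333,238). The orange (282,141) and red (427,151) cartons are look-alikes, so not those.
- **large vial:** dark cap at (386,240).
- **small vial:** pale cap at (379,143).
- **brown_dropper:** (335,194). The clear nozzle bottle at (191,227) stays where it is.

```bash
cat > h.py <<'E'
from workcell import r
import numpy as np, cv2
def cloud(p):
    v,u=np.mgrid[:400,:640]; z=p['range_z']
    c=np.stack([(u-p['cx'])*z/p['fx'],-(v-p['cy'])*z/p['fy'],-z],-1)
    T=p['world_from_camera']; return c@T[:3,:3].T+T[:3,3]
def tracepts(p,lab):
    out=[]
    for d in r.trace(p,lab)[:3]:
        m=d['mask']&(p['range_z']>0); out.append((d['p'],d['centre'],cloud(p)[m]))
    return out
def rect(pts):
    (c,s,a)=cv2.minAreaRect((pts[:,:2]*1000).astype(np.float32)); return np.round(c,1),np.round(s,1),round(a,1)
E
python3 - <<'E'
from h import *
P={n:r.camera(n) for n in('top','scene')}
for n,p in P.items():
    print(n)
    for l in['tray_three','tray_two','plaster_box','vial_carton','large_vial','small_vial','brown_dropper','needle_box']:
        for pr,c,q in tracepts(p,l):
            if pr<.3: continue
            z=q[:,2]; top=np.percentile(z,95); t=q[z>top-.008]
            print(l,round(pr,2),np.round(c),len(q),'ztop %.3f'%top,'top',rect(t),'med',(np.median(t,0)*1000).round(1),'all',rect(q))
im=P['top']['image'][120:260,230:490]; s=P['scene']['image'][150:350,200:460]
a=cv2.resize(im,(780,420),interpolation=cv2.INTER_CUBIC)
cv2.imwrite('pics/crop1.png',a)
E
```

```text
top
tray_three 0.55 [263. 210.] 2612 ztop 0.015 top (array([528.9, 255.1]), array([ 84.6, 233.5]), 84.7) med [525.2 255.4  12.9] all (array([529., 257.]), array([ 89.8, 233.6]), 85.3)
tray_two 0.67 [459. 211.] 2103 ztop 0.015 top (array([ 522.1, -265.2]), array([ 85. , 179.9]), 78.3) med [ 514.8 -266.2   12.5] all (array([ 521.8, -268.2]), array([ 90.6, 180.4]), 78.8)
tray_two 0.53 [335. 192.] 162 ztop 0.099 top (array([565.2,  59.8]), array([10. , 10.4]), 89.4) med [564.8  59.7  98.6] all (array([563.7,  59.1]), array([28.7, 31.7]), 40.9)
tray_two 0.3 [377. 142.] 29 ztop 0.036 top (array([706.1, -60.8]), array([10.1,  9.7]), 35.5) med [706.3 -60.3  34.5] all (array([705.3, -59.9]), array([11.4, 11.1]), 28.8)
plaster_box 0.57 [332. 145.] 635 ztop 0.040 top (array([700. ,  64.5]), array([81.2, 51. ]), 71.0) med [700.3  63.6  36.8] all (array([706.8,  62.2]), array([81.3, 63.9]), 69.7)
vial_carton 0.93 [336. 240.] 415 ztop 0.056 top (array([449.6,  68.3]), array([59.5, 40. ]), 73.4) med [448.4  69.   52.3] all (array([453. ,  68.7]), array([65.5, 46.8]), 73.8)
vial_carton 0.64 [282. 14
[... 2340 characters left out ...]
3 [322. 279.] 141 ztop 0.048 top (array([441.5, -69.8]), array([17.8, 16.1]), 51.1) med [440.8 -71.2  46.2] all (array([440.7, -70.7]), array([19.6, 18.2]), 66.2)
small_vial 0.38 [386. 213.] 74 ztop 0.035 top (array([707.2, -60.4]), array([14., 10.]), 39.1) med [705.2 -62.   32.4] all (array([715.7, -56. ]), array([39.7, 18.7]), 27.8)
brown_dropper 0.87 [315. 213.] 336 ztop 0.092 top (array([562.8,  58.5]), array([ 6.6, 12.6]), 37.5) med [562.   57.3  93.5] all (array([580.3,  89.7]), array([101.8,  33. ]), 61.8)
needle_box 0.67 [352. 239.] 1249 ztop 0.044 top (array([571.2, -61.7]), array([106.7,  58.5]), 88.3) med [569.2 -66.   41.8] all (array([572.8, -49.4]), array([138.3,  70.5]), 79.9)
```

View pics/crop1.png

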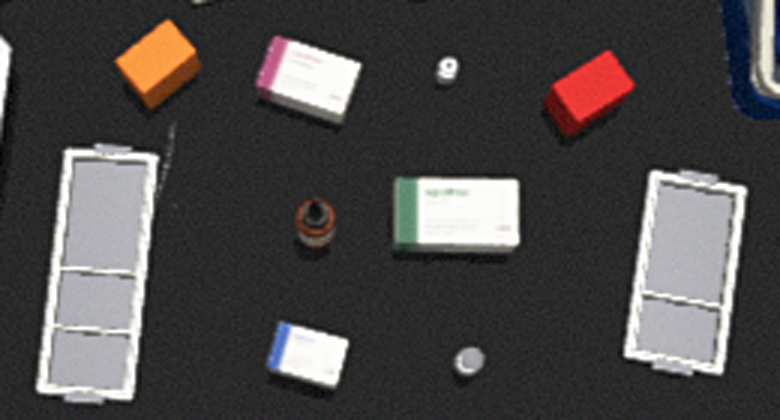

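The crop agrees with those picks: magenta plaster carton at crop (309,79), blue vial carton (308,355), brown dropper (316,222), dark-cap large vial (469,361) and pale-cap small vial (447,69). I'm skipping the orange, red and green cartons. The first move is the plaster carton, starting with the twist and then the travel at height.

```bash
cat >> h.py <<'E'
T3=np.array([528.7,255.2]),np.radians(-5.3); T2=np.array([521.0,-264.6]),np.radians(-11.65)
def slot(T,y,dx=0):
    c,a=T; u=np.array([np.cos(a),np.sin(a)]); return c-y*u
def go(x,y,z=None,psi=None):
    "mm, deg: print shift in tool axes (after turning to psi), cm"
    from scipy.spatial.transform import Rotation as R
    o=r.get_obs(); w=o['orientation']; M=R.from_quat(np.r_[w[1:],w[0]]).as_matrix()
    ps=np.degrees(np.arctan2(M[1,1],M[0,1])); p=o['position']*1000
    t=ps if psi is None else psi
    tw=(ps-t+180)%360-180; a=np.radians(t)
    d=np.array([x,y])-p[:2]
    print('t %.1f pos %s psi %.1f tilt %.2f q7 %.2f gap %.1f F %.1f'%(o['clock'],p.round(1),ps,np.degrees(np.arccos(-M[2,2])),o['q'][6],o['finger_gap']*1000,o['grasp_force']),'wf',np.round(o['wrist_force'],1))
    print('twist %.1f  then x %.2f y %.2f z %.2f cm'%(tw,(d@[-np.sin(a),np.cos(a)])/10,(d@[np.cos(a),np.sin(a)])/10,0 if z is None else (p[2]-z)/10))
E
python3 -m pendant '[{"twist":8.5},{"twist":8.5},{"twist":8.5},{"twist":8.5},{"twist":8.5},{"twist":8.5},{"twist":8.5},{"twist":8.5}]' 
python3 -m pendant '[{"twist":8.5},{"twist":8.5},{"twist":8.5},{"twist":1.1}]'
python3 -m pendant '[{"x":-1.93,"y":3.82},{"x":-1.93,"y":3.82},{"x":-1.93,"y":3.82},{"x":-1.93,"y":3.82},{"x":-1.93,"y":3.82},{"x":-1.93,"y":3.82},{"x":-1.93,"y":3.82},{"x":-1.93,"y":3.82}]'
python3 -c "
from h import *
go(700,63.8,100,-20)"
```

```text
t 1.0 pos [172.6 626.7 231.3] psi 74.6 tilt 0.00 q7 -0.06 gap 85.5 F 0.0 wf [0.2 1.4 0.2]
twist 94.6  then x -34.86 y 68.81 z 13.13 cminvalid input at $[0]: expected keys x, y, z, twist, fingers
invalid input at $[0]: expected keys x, y, z, twist, fingers
invalid input at $[0]: expected keys x, y, z, twist, fingers
```

```bash
python3 -m pendant '[{"x":0,"y":0,"z":0,"twist":8.5,"fingers":1},{"x":0,"y":0,"z":0,"twist":8.5,"fingers":1},{"x":0,"y":0,"z":0,"twist":8.5,"fingers":1},{"x":0,"y":0,"z":0,"twist":8.5,"fingers":1},{"x":0,"y":0,"z":0,"twist":8.5,"fingers":1},{"x":0,"y":0,"z":0,"twist":8.5,"fingers":1},{"x":0,"y":0,"z":0,"twist":8.5,"fingers":1},{"x":0,"y":0,"z":0,"twist":8.5,"fingers":1}]' 
python3 -m pendant '[{"x":0,"y":0,"z":0,"twist":8.5,"fingers":1},{"x":0,"y":0,"z":0,"twist":8.5,"fingers":1},{"x":0,"y":0,"z":0,"twist":8.5,"fingers":1},{"x":0,"y":0,"z":0,"twist":1.1,"fingers":1}]'
python3 -m pendant '[{"x":-1.93,"y":3.82,"z":0,"twist":0,"fingers":1},{"x":-1.93,"y":3.82,"z":0,"twist":0,"fingers":1},{"x":-1.93,"y":3.82,"z":0,"twist":0,"fingers":1},{"x":-1.93,"y":3.82,"z":0,"twist":0,"fingers":1},{"x":-1.93,"y":3.82,"z":0,"twist":0,"fingers":1},{"x":-1.93,"y":3.82,"z":0,"twist":0,"fingers":1},{"x":-1.93,"y":3.82,"z":0,"twist":0,"fingers":1},{"x":-1.93,"y":3.82,"z":0,"twist":0,"fingers":1}]'
python3 -c "
from h import *
go(700,63.8,100,-20)"
```

```text
clock: 1.8
position: [0.1726, 0.6267, 0.2313]
orientation: [-0.0, 0.667, 0.745, 0.0]
wrist_force: [-0.4, 0.5, -0.3]
finger_gap: 0.0855
grasp_force: 0.0
clock: 2.2
position: [0.1726, 0.6267, 0.2314]
orientation: [0.0, 0.819, 0.573, 0.0]
wrist_force: [-0.4, 0.1, 0.5]
finger_gap: 0.0853
grasp_force: 0.0
clock: 3.0
position: [0.408, 0.3757, 0.2317]
orientation: [-0.0, 0.818, 0.575, 0.0]
wrist_force: [1.0, 1.3, -0.3]
finger_gap: 0.0856
grasp_force: 0.0
t 3.0 pos [408.  375.7 231.7] psi -19.8 tilt 0.05 q7 -1.10 gap 85.6 F 0.0 wf [ 1.   1.3 -0.3]
twist 0.2  then x -19.32 y 38.10 z 13.17 cm
```

```bash
python3 -m pendant '[{"x":-2.4,"y":4.2,"z":0,"twist":0.2,"fingers":1},{"x":-1.9,"y":3.8,"z":0.5,"twist":0,"fingers":1},{"x":-1.9,"y":3.8,"z":1,"twist":0,"fingers":1},{"x":-1.9,"y":3.8,"z":1,"twist":0,"fingers":1},{"x":-1.9,"y":3.8,"z":2,"twist":0,"fingers":1},{"x":-1.9,"y":3.8,"z":2,"twist":0,"fingers":1},{"x":-1.9,"y":3.8,"z":2,"twist":0,"fingers":1},{"x":-1.9,"y":3.7,"z":2,"twist":0,"fingers":1}]'
python3 -m pendant '[{"x":-1.8,"y":3.7,"z":1.5,"twist":0,"fingers":1},{"x":-1.8,"y":3.5,"z":1.2,"twist":0,"fingers":1},{"x":0,"y":0,"z":0,"twist":0,"fingers":1},{"x":0,"y":0,"z":0,"twist":0,"fingers":1}]'
python3 -c "
from h import *
go(700,63.8,15,-20)
p=r.camera('scene'); cv2.imwrite('pics/s1.png',p['image'])"
```

```text
clock: 3.8
position: [0.6422, 0.1228, 0.1257]
orientation: [-0.0, 0.819, 0.574, 0.0]
wrist_force: [1.1, -0.0, 0.9]
finger_gap: 0.0859
grasp_force: 0.0
clock: 4.2
position: [0.6961, 0.0637, 0.0984]
orientation: [-0.0, 0.82, 0.572, -0.001]
wrist_force: [-0.3, 0.3, -0.1]
finger_gap: 0.0853
grasp_force: 0.0
t 4.2 pos [696.1  63.7  98.4] psi -20.2 tilt 0.09 q7 -0.28 gap 85.3 F 0.0 wf [-0.3  0.3 -0.1]
twist -0.2  then x 0.14 y 0.36 z 8.34 cm
```

View pics/s1.png

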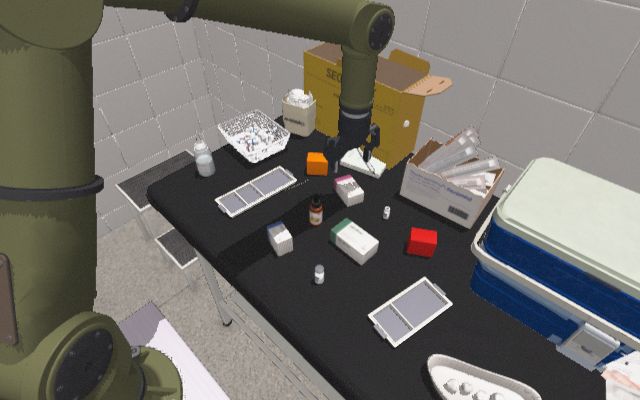

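The gripper hangs over the plaster carton at (349,190), with the fingers at (330,148) and (374,138) across its short side. Next: descend, close, lift.

```bash
python3 -m pendant '[{"x":0.1,"y":0.4,"z":1.3,"twist":-0.2,"fingers":1},{"x":0,"y":0,"z":2,"twist":0,"fingers":1},{"x":0,"y":0,"z":2,"twist":0,"fingers":1},{"x":0,"y":0,"z":2,"twist":0,"fingers":1},{"x":0,"y":0,"z":1,"twist":0,"fingers":1},{"x":0,"y":0,"z":0,"twist":0,"fingers":0.3},{"x":0,"y":0,"z":0,"twist":0,"fingers":0.3},{"x":0,"y":0,"z":0,"twist":0,"fingers":0.3}]'
python3 -m pendant '[{"x":0,"y":0,"z":0,"twist":0,"fingers":0.3},{"x":0,"y":0,"z":0,"twist":0,"fingers":0.3},{"x":0,"y":0,"z":0,"twist":0,"fingers":0.3}]'
python3 -c "
from h import *
print(slot(T3,-53),slot(T3,26),slot(T3,79),slot(T2,-26.5),slot(T2,52.5))
go(*slot(T3,-53),18.5,-95.3)"
```

```text
clock: 5.05
position: [0.7017, 0.0651, 0.0185]
orientation: [0.001, 0.819, 0.574, 0.002]
wrist_force: [-0.3, -0.2, 0.2]
finger_gap: 0.0491
grasp_force: 64.1
clock: 5.35
position: [0.7014, 0.0649, 0.018]
orientation: [0.0, 0.819, 0.574, 0.001]
wrist_force: [-0.1, 0.1, 5.7]
finger_gap: 0.0491
grasp_force: 64.9
[581.473409   250.30435887] [502.81115785 257.60163527] [450.03774884 262.49727641] [ 546.95408418 -269.95121616] [ 469.58153134 -253.99853403]
t 5.3 pos [701.4  64.9  18. ] psi -20.0 tilt 0.15 q7 -0.25 gap 49.1 F 64.9 wf [-0.1  0.1  5.7]
twist 75.3  then x -13.66 y -17.35 z -0.05 cm
```

```bash
python3 -m pendant '[{"x":0,"y":0,"z":-1.5,"twist":0,"fingers":0.3},{"x":0,"y":0,"z":-3,"twist":0,"fingers":0.3},{"x":0,"y":0,"z":-3,"twist":0,"fingers":0.3},{"x":0,"y":0,"z":-1.5,"twist":4,"fingers":0.3},{"x":0,"y":0,"z":0,"twist":8,"fingers":0.3},{"x":0,"y":0,"z":0,"twist":8.5,"fingers":0.3},{"x":0,"y":0,"z":0,"twist":8.5,"fingers":0.3},{"x":0,"y":0,"z":0,"twist":8.5,"fingers":0.3}]'
python3 -m pendant '[{"x":0,"y":0,"z":0,"twist":8.5,"fingers":0.3},{"x":0,"y":0,"z":0,"twist":8.5,"fingers":0.3},{"x":0,"y":0,"z":0,"twist":8.5,"fingers":0.3},{"x":0,"y":0,"z":0,"twist":8.3,"fingers":0.3},{"x":0,"y":0,"z":0,"twist":4,"fingers":0.3},{"x":0,"y":0,"z":0,"twist":0,"fingers":0.3}]'
python3 -c "
from h import *
go(*slot(T3,-53),18.5,-95.3)"
python3 -m pendant '[{"x":-0.8,"y":-1,"z":0,"twist":0,"fingers":0.3},{"x":-1.6,"y":-2,"z":0,"twist":0,"fingers":0.3},{"x":-2.1,"y":-2.7,"z":0,"twist":0,"fingers":0.3},{"x":-2.4,"y":-3,"z":0,"twist":0,"fingers":0.3},{"x":-2.4,"y":-3,"z":0,"twist":0,"fingers":0.3},{"x":-2,"y":-2.6,"z":0,"twist":0,"fingers":0.3},{"x":-1.6,"y":-2,"z":0,"twist":0,"fingers":0.3},{"x":-0.8,"y":-1,"z":0,"twist":0,"fingers":0.3}]'
python3 -m pendant '[{"x":0,"y":0,"z":0,"twist":0,"fingers":0.3},{"x":0,"y":0,"z":0,"twist":0,"fingers":0.3}]'
python3 -c "
from h import *
go(*slot(T3,-53),22,-95.3)"
```

```text
clock: 6.15
position: [0.7001, 0.0647, 0.107]
orientation: [-0.0, 0.961, 0.277, -0.0]
wrist_force: [-0.3, 0.0, -0.2]
finger_gap: 0.0492
grasp_force: 64.1
clock: 6.75
position: [0.7001, 0.0648, 0.1066]
orientation: [0.0, 0.999, -0.046, -0.0]
wrist_force: [0.6, 0.1, 0.1]
finger_gap: 0.0489
grasp_force: 64.1
t 6.8 pos [700.1  64.8 106.6] psi -95.3 tilt 0.02 q7 -1.48 gap 48.9 F 64.1 wf [0.6 0.1 0.1]
twist -0.0  then x -13.52 y -17.37 z 8.81 cm
clock: 7.55
position: [0.5773, 0.2538, 0.1064]
orientation: [-0.001, 0.999, -0.043, -0.001]
wrist_force: [0.6, -0.4, -0.6]
finger_gap: 0.0492
grasp_force: 64.1
clock: 7.75
position: [0.5804, 0.2485, 0.1066]
orientation: [0.0, 0.999, -0.046, 0.0]
wrist_force: [0.7, -1.2, -0.2]
finger_gap: 0.0493
grasp_force: 64.1
t 7.8 pos [580.4 248.5 106.6] psi -95.3 tilt 0.06 q7 -1.83 gap 49.3 F 64.1 wf [ 0.7 -1.2 -0.2]
twist -0.0  then x 0.09 y -0.19 z 8.46 cm
```

```bash
python3 -m pendant '[{"x":0.1,"y":-0.2,"z":1,"twist":0,"fingers":0.3},{"x":0,"y":0,"z":2,"twist":0,"fingers":0.3},{"x":0,"y":0,"z":2,"twist":0,"fingers":0.3},{"x":0,"y":0,"z":2,"twist":0,"fingers":0.3},{"x":0,"y":0,"z":1,"twist":0,"fingers":0.3},{"x":0,"y":0,"z":0.4,"twist":0,"fingers":0.3},{"x":0,"y":0,"z":0,"twist":0,"fingers":0.3},{"x":0,"y":0,"z":0,"twist":0,"fingers":0.3}]'
python3 -c "
from h import *
go(*slot(T3,-53),21.5,-95.3)"
```

```text
clock: 8.55
position: [0.582, 0.2514, 0.023]
orientation: [-0.0, 0.999, -0.047, 0.001]
wrist_force: [-0.5, -0.6, -0.1]
finger_gap: 0.0489
grasp_force: 64.2
t 8.6 pos [582.  251.4  23. ] psi -95.3 tilt 0.09 q7 -1.78 gap 48.9 F 64.2 wf [-0.5 -0.6 -0.1]
twist -0.0  then x -0.04 y 0.11 z 0.15 cm
```

```bash
python3 -m pendant '[{"x":0,"y":0,"z":0.1,"twist":0,"fingers":0.3},{"x":0,"y":0,"z":0,"twist":0,"fingers":0.8},{"x":0,"y":0,"z":0,"twist":0,"fingers":0.8},{"x":0,"y":0,"z":0,"twist":0,"fingers":0.8},{"x":0,"y":0,"z":-2,"twist":0,"fingers":0.8},{"x":0,"y":0,"z":-4,"twist":0,"fingers":0.8},{"x":0,"y":0,"z":-4,"twist":0,"fingers":0.8},{"x":0,"y":0,"z":-4,"twist":0,"fingers":0.8}]'
python3 -c "
from h import *
p=r.camera('top')
for pr,c,q in tracepts(p,'plaster_box')[:1]:
    t=q[q[:,2]>.03]; print(pr,rect(t),np.median(t,0))
go(564,59.3,36,-95.3)
p=r.camera('scene')
for pr,c,q in tracepts(p,'brown_dropper')[:1]:
    for a in range(5,105,5):
        s=q[abs(q[:,2]*1000-a)<2.5]
        if len(s): print(a,len(s),(s[:,:2].mean(0)*1000).round(1),np.ptp(s[:,:2]@[.7,-.7])*1000)
"
```

```text
clock: 9.35
position: [0.5809, 0.2514, 0.1628]
orientation: [0.0, 0.999, -0.046, -0.0]
wrist_force: [0.2, -0.1, -0.1]
finger_gap: 0.0683
grasp_force: 0.0
0.55 (array([573.6, 251. ]), array([50.4, 63.7]), 83.4) [0.57139215 0.25031257 0.03945619]
t 9.4 pos [584.8 252.3 167.8] psi -95.3 tilt 0.62 q7 -1.86 gap 68.5 F 0.0 wf [ 0.2 -0.1  0.5]
twist -0.0  then x -0.29 y 19.41 z 13.18 cm
5 1 [556.   49.8] 0.0
10 10 [554.9  49.4] 17.88998350795673
15 14 [556.1  49.4] 23.101972349953204
20 15 [556.8  49.6] 28.133928949272025
25 13 [557.8  49.4] 28.07516691019063
30 15 [558.   50.2] 30.44067644997417
35 18 [555.7  50.5] 30.336203887665945
40 16 [557.   50.2] 30.262409003763814
45 18 [555.2  53.6] 32.6055640662326
50 21 [558.   49.8] 30.03782816704087
55 21 [556.2  52.4] 29.866306791803467
60 35 [559.2  53.9] 29.807954025406314
65 19 [560.   54.4] 22.20270383294182
70 11 [559.1  55.4] 19.716652614215235
75 26 [560.7  56.6] 22.071375972334216
80 13 [561.3  57.8] 14.69528037037826
85 9 [562.9  57.5] 12.156028481882075
90 7 [562.7  58. ] 12.099301472445646
95 9 [562.2  57.5] 7.287500638846922
100 4 [563.2  59.6] 4.8393604297846675
```

```bash
python3 -m pendant '[{"x":0,"y":2,"z":0,"twist":0,"fingers":0.85},{"x":0,"y":4,"z":0,"twist":0,"fingers":0.85},{"x":0,"y":4,"z":0,"twist":0,"fingers":0.85},{"x":-0.1,"y":4,"z":0,"twist":0,"fingers":0.85},{"x":-0.1,"y":3.5,"z":0,"twist":0,"fingers":0.85},{"x":-0.1,"y":1.9,"z":0,"twist":0,"fingers":0.85},{"x":0,"y":0,"z":0,"twist":0,"fingers":0.85},{"x":0,"y":0,"z":0,"twist":0,"fingers":0.85}]'
python3 -c "
from h import *
go(564.5,59.5,33,-95.3)
"
```

```text
clock: 10.35
position: [0.5597, 0.0595, 0.1607]
orientation: [-0.0, 0.999, -0.046, -0.0]
wrist_force: [-0.1, 0.6, -1.1]
finger_gap: 0.0726
grasp_force: 0.0
t 10.3 pos [559.7  59.5 160.7] psi -95.3 tilt 0.07 q7 -1.62 gap 72.6 F 0.0 wf [-0.1  0.6 -1.1]
twist 0.0  then x 0.47 y -0.04 z 12.77 cm
```

```bash
python3 -m pendant '[{"x":0.5,"y":0,"z":0,"twist":0,"fingers":0.85},{"x":0,"y":0,"z":2,"twist":0,"fingers":0.85},{"x":0,"y":0,"z":2.5,"twist":0,"fingers":0.85},{"x":0,"y":0,"z":2.5,"twist":0,"fingers":0.85},{"x":0,"y":0,"z":2.5,"twist":0,"fingers":0.85},{"x":0,"y":0,"z":2,"twist":0,"fingers":0.85},{"x":0,"y":0,"z":0.8,"twist":0,"fingers":0.85},{"x":0,"y":0,"z":0,"twist":0,"fingers":0.85}]'
python3 -m pendant '[{"x":0,"y":0,"z":0,"twist":0,"fingers":0.85}]'
python3 -c "
from h import *
go(564.5,59.5,33,-95.3)
"
```

```text
clock: 11.15
position: [0.5646, 0.0592, 0.0371]
orientation: [0.001, 0.999, -0.045, -0.001]
wrist_force: [0.1, -1.3, 1.3]
finger_gap: 0.0726
grasp_force: 0.0
clock: 11.25
position: [0.5659, 0.0588, 0.0389]
orientation: [-0.0, 0.999, -0.046, 0.001]
wrist_force: [-0.5, 0.1, -0.1]
finger_gap: 0.0726
grasp_force: 0.0
t 11.2 pos [565.9  58.8  38.9] psi -95.2 tilt 0.06 q7 -1.49 gap 72.6 F 0.0 wf [-0.5  0.1 -0.1]
twist 0.1  then x -0.15 y -0.06 z 0.59 cm
```

```bash
python3 -m pendant '[{"x":-0.1,"y":0,"z":0.5,"twist":0,"fingers":0.85},{"x":0,"y":0,"z":0,"twist":0,"fingers":0.85},{"x":0,"y":0,"z":0,"twist":0,"fingers":0.3},{"x":0,"y":0,"z":0,"twist":0,"fingers":0.3},{"x":0,"y":0,"z":0,"twist":0,"fingers":0.3},{"x":0,"y":0,"z":0,"twist":0,"fingers":0.2},{"x":0,"y":0,"z":0,"twist":0,"fingers":0.2},{"x":0,"y":0,"z":0,"twist":0,"fingers":0.2}]'
python3 -c "
from h import *
go(*slot(T3,24),33,-95.3)
"
```

```text
clock: 12.05
position: [0.5645, 0.0585, 0.0338]
orientation: [-0.0, 0.999, -0.046, 0.0]
wrist_force: [-0.2, 1.5, 4.7]
finger_gap: 0.0308
grasp_force: 58.9
t 12.1 pos [564.5  58.5  33.8] psi -95.3 tilt 0.06 q7 -1.49 gap 30.8 F 58.9 wf [-0.2  1.5  4.7]
twist 0.0  then x -7.79 y -19.26 z 0.08 cm
```

```bash
python3 -m pendant '[{"x":0,"y":0,"z":-1,"twist":0,"fingers":0.2},{"x":0,"y":0,"z":-2,"twist":0,"fingers":0.2},{"x":0,"y":0,"z":-2,"twist":0,"fingers":0.2},{"x":0,"y":0,"z":-1,"twist":0,"fingers":0.2},{"x":-0.4,"y":-1,"z":0,"twist":0,"fingers":0.2},{"x":-0.8,"y":-2,"z":0,"twist":0,"fingers":0.2},{"x":-1,"y":-2.4,"z":0,"twist":0,"fingers":0.2},{"x":-1,"y":-2.4,"z":0,"twist":0,"fingers":0.2}]'
python3 -m pendant '[{"x":-1,"y":-2.4,"z":0,"twist":0,"fingers":0.2},{"x":-1,"y":-2.4,"z":0,"twist":0,"fingers":0.2},{"x":-1,"y":-2.4,"z":0,"twist":0,"fingers":0.2},{"x":-0.8,"y":-2.2,"z":0,"twist":0,"fingers":0.2},{"x":-0.6,"y":-1.3,"z":0,"twist":0,"fingers":0.2},{"x":-0.2,"y":-0.6,"z":0,"twist":0,"fingers":0.2},{"x":0,"y":0,"z":0,"twist":0,"fingers":0.2},{"x":0,"y":0,"z":0,"twist":0,"fingers":0.2}]'
python3 -c "
from h import *
go(*slot(T3,23),37,-95.3)
p=r.camera('scene'); cv2.imwrite('pics/s2.png',cv2.resize(p['image'][100:300,150:400],(750,600)))
"
```

```text
clock: 12.85
position: [0.538, 0.1403, 0.0922]
orientation: [0.0, 0.999, -0.046, -0.001]
wrist_force: [-0.1, 0.1, 0.4]
finger_gap: 0.0306
grasp_force: 59.0
clock: 13.65
position: [0.5044, 0.2543, 0.0932]
orientation: [0.0, 0.999, -0.047, 0.0]
wrist_force: [-0.4, -0.5, -0.8]
finger_gap: 0.0306
grasp_force: 59.0
t 13.7 pos [504.4 254.3  93.2] psi -95.4 tilt 0.05 q7 -1.94 gap 30.6 F 59.0 wf [-0.4 -0.5 -0.8]
twist -0.1  then x 0.11 y -0.31 z 5.62 cm
```

View pics/s2.png

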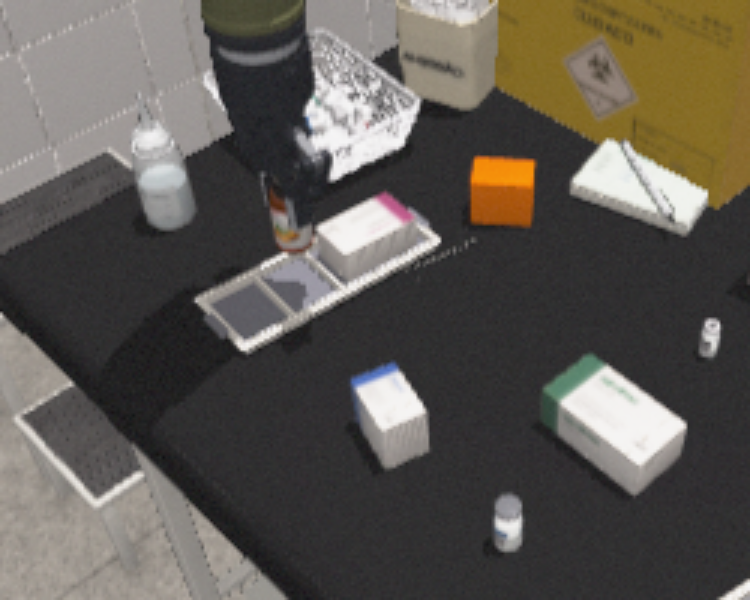

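The plaster carton stands in the wide compartment at crop (375,235). The dropper bottle hangs upright at crop (290,220), above the middle compartment (310,285). Now lower it.

```bash
python3 -m pendant '[{"x":0.1,"y":-0.3,"z":1,"twist":0,"fingers":0.2},{"x":0,"y":0,"z":1.5,"twist":0,"fingers":0.2},{"x":0,"y":0,"z":1.5,"twist":0,"fingers":0.2},{"x":0,"y":0,"z":1,"twist":0,"fingers":0.2},{"x":0,"y":0,"z":0.3,"twist":0,"fingers":0.2},{"x":0,"y":0,"z":0,"twist":0,"fingers":0.2},{"x":0,"y":0,"z":0,"twist":0,"fingers":0.2},{"x":0,"y":0,"z":0,"twist":0,"fingers":0.2}]'
python3 -c "
from h import *
go(*slot(T3,23),37,-95.3)
"
```

```text
clock: 14.5
position: [0.5058, 0.2588, 0.0409]
orientation: [-0.0, 0.999, -0.046, 0.0]
wrist_force: [-0.2, 0.7, -0.9]
finger_gap: 0.0306
grasp_force: 59.0
t 14.5 pos [505.8 258.8  40.9] psi -95.3 tilt 0.07 q7 -1.89 gap 30.6 F 59.0 wf [-0.2  0.7 -0.9]
twist -0.0  then x 0.01 y 0.15 z 0.39 cm
```

```bash
python3 -m pendant '[{"x":0,"y":0.1,"z":0.2,"twist":0,"fingers":0.2},{"x":0,"y":0,"z":0.1,"twist":0,"fingers":0.2},{"x":0,"y":0,"z":0,"twist":0,"fingers":0.2},{"x":0,"y":0,"z":0,"twist":0,"fingers":0.2}]'
python3 -c "
from h import *
go(*slot(T3,23),37,-95.3)
"
```

```text
clock: 14.9
position: [0.5053, 0.2576, 0.0374]
orientation: [-0.0, 0.999, -0.046, 0.0]
wrist_force: [0.5, 0.0, -1.1]
finger_gap: 0.0308
grasp_force: 59.0
t 14.9 pos [505.3 257.6  37.4] psi -95.3 tilt 0.01 q7 -1.89 gap 30.8 F 59.0 wf [ 0.5  0.  -1.1]
twist 0.0  then x 0.06 y 0.02 z 0.04 cm
```

```bash
python3 -m pendant '[{"x":0,"y":0,"z":0.05,"twist":0,"fingers":0.2},{"x":0,"y":0,"z":0,"twist":0,"fingers":0.45},{"x":0,"y":0,"z":0,"twist":0,"fingers":0.6},{"x":0,"y":0,"z":0,"twist":0,"fingers":0.7},{"x":0,"y":0,"z":0,"twist":0,"fingers":0.7},{"x":0,"y":0,"z":-1,"twist":0,"fingers":0.7},{"x":0,"y":0,"z":-3,"twist":0,"fingers":0.7},{"x":0,"y":0,"z":-4,"twist":0,"fingers":0.7}]'
python3 -m pendant '[{"x":0,"y":0,"z":-4,"twist":0,"fingers":0.7},{"x":0,"y":0,"z":-3,"twist":0,"fingers":0.7},{"x":0,"y":0,"z":0,"twist":0,"fingers":0.6},{"x":0,"y":0,"z":0,"twist":0,"fingers":0.6}]'
python3 -c "
from h import *
p=r.camera('scene')
for pr,c,q in tracepts(p,'brown_dropper')[:1]:
    t=q[q[:,2]>.085]; print(pr,np.median(t,0),q[:,2].max(),q[:,2].min())
for n in ('top','scene'):
  for pr,c,q in tracepts(r.camera(n),'large_vial')[:1]:
    t=q[q[:,2]>.043]; print(pr,t.mean(0),rect(t))
go(443,-70,120,-95.3)
"
```

```text
clock: 15.7
position: [0.5041, 0.2567, 0.1168]
orientation: [0.001, 0.999, -0.046, -0.001]
wrist_force: [0.4, 1.1, 0.2]
finger_gap: 0.0602
grasp_force: 0.0
clock: 16.1
position: [0.5056, 0.2578, 0.1878]
orientation: [-0.001, 0.999, -0.046, 0.0]
wrist_force: [-0.3, 0.2, -0.5]
finger_gap: 0.0514
grasp_force: 0.0
0.72 [nan nan nan] 0.04577727085796468 -0.0005180816569821944
0.74 [nan nan nan] (array([0., 0.]), array([0., 0.]), 0.0)
t 16.4 pos [504.7 257.2 185.8] psi -95.3 tilt 0.11 q7 -2.01 gap 50.9 F 0.0 wf [-0.1  1.4 -0. ]
twist -0.0  then x -3.12 y 33.15 z 6.58 cm
  return _methods._mean(a, axis=axis, dtype=dtype,
  ret = um.true_divide(
<string>:8: RuntimeWarning: Mean of empty slice.
```

```bash
python3 -m pendant '[{"x":0,"y":2,"z":0,"twist":0,"fingers":0.6},{"x":-0.4,"y":4,"z":0,"twist":0,"fingers":0.6},{"x":-0.4,"y":4,"z":0.5,"twist":0,"fingers":0.6},{"x":-0.4,"y":4,"z":1,"twist":0,"fingers":0.6},{"x":-0.4,"y":4,"z":1,"twist":0,"fingers":0.6},{"x":-0.4,"y":4,"z":1,"twist":0,"fingers":0.6},{"x":-0.4,"y":4,"z":1,"twist":0,"fingers":0.6},{"x":-0.4,"y":4,"z":1,"twist":0,"fingers":0.6}]'
python3 -m pendant '[{"x":-0.3,"y":2.2,"z":1,"twist":0,"fingers":0.6},{"x":0,"y":0.8,"z":0,"twist":0,"fingers":0.6},{"x":0,"y":0,"z":0,"twist":0,"fingers":0.6},{"x":0,"y":0,"z":0,"twist":0,"fingers":0.6}]'
python3 -c "
from h import *
p=r.camera('scene')
cv2.imwrite('pics/s3.png',cv2.resize(p['image'][130:310,180:420],(800,600)))
for n in ('top','scene'):
  for pr,c,q in tracepts(r.camera(n),'brown_dropper')[:1]:
    t=q[q[:,2]>.085]; print(pr,c,t.mean(0),q[:,2].max())
go(443,-70,11,-95.3)
"
```

```text
clock: 17.2
position: [0.4483, -0.0411, 0.1308]
orientation: [-0.001, 0.999, -0.047, -0.0]
wrist_force: [0.8, -0.3, 0.1]
finger_gap: 0.0513
grasp_force: 0.0
clock: 17.6
position: [0.4444, -0.0672, 0.1222]
orientation: [-0.0, 0.999, -0.046, 0.0]
wrist_force: [0.5, -0.3, 0.4]
finger_gap: 0.0516
grasp_force: 0.0
0.54 [260.1, 216.7] [0.50573944 0.25701764 0.099655  ] 0.10551740968834311
0.57 [245.6, 183.7] [0.50427832 0.25569168 0.09439888] 0.10328870346121743
t 17.9 pos [444.3 -67.3 122. ] psi -95.2 tilt 0.03 q7 -1.68 gap 51.3 F 0.0 wf [ 0.5 -0.1  0.2]
twist 0.1  then x -0.10 y 0.28 z 11.10 cm
```

View pics/s3.png

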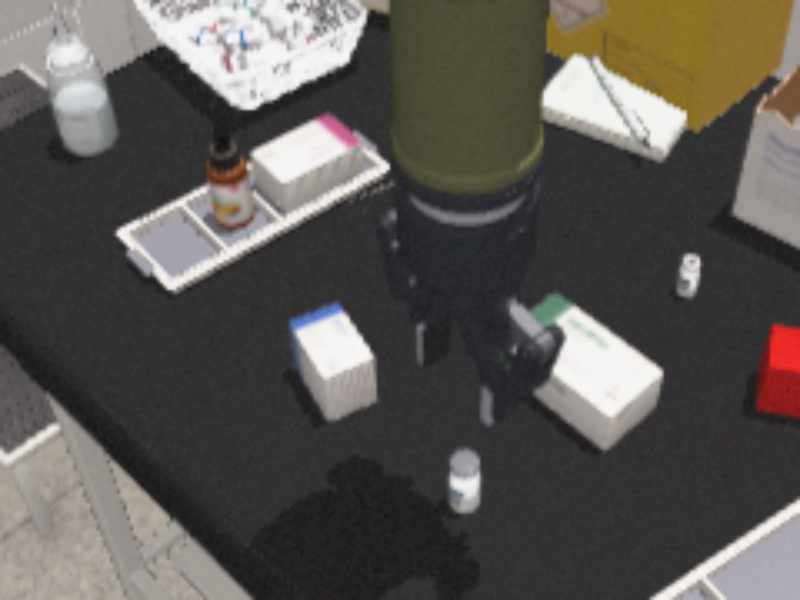

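The dropper stands upright in the middle compartment at crop (230,190), and the plaster carton is in the wide one at (310,160). The large vial is at crop (463,480), under the fingers at (430,345) and (487,405). Next I descend on the vial.

```bash
python3 -m pendant '[{"x":-0.1,"y":0.3,"z":1,"twist":0,"fingers":0.6},{"x":0,"y":0,"z":2.5,"twist":0,"fingers":0.6},{"x":0,"y":0,"z":2.5,"twist":0,"fingers":0.6},{"x":0,"y":0,"z":2.5,"twist":0,"fingers":0.6},{"x":0,"y":0,"z":1.5,"twist":0,"fingers":0.6},{"x":0,"y":0,"z":0.8,"twist":0,"fingers":0.6},{"x":0,"y":0,"z":0,"twist":0,"fingers":0.6},{"x":0,"y":0,"z":0,"twist":0,"fingers":0.6}]'
python3 -m pendant '[{"x":0,"y":0,"z":0,"twist":0,"fingers":0.6}]'
python3 -c "
from h import *
go(443,-70,9,-95.3)
"
```

```text
clock: 18.65
position: [0.4432, -0.071, 0.0144]
orientation: [-0.0, 0.999, -0.046, 0.0]
wrist_force: [-0.6, -0.5, 0.2]
finger_gap: 0.0511
grasp_force: 0.0
clock: 18.75
position: [0.4436, -0.0708, 0.0147]
orientation: [-0.001, 0.999, -0.046, 0.001]
wrist_force: [-0.1, -1.1, 0.0]
finger_gap: 0.0512
grasp_force: 0.0
t 18.8 pos [443.6 -70.8  14.7] psi -95.3 tilt 0.13 q7 -1.29 gap 51.2 F 0.0 wf [-0.1 -1.1  0. ]
twist 0.0  then x -0.07 y -0.08 z 0.57 cm
```

```bash
python3 -m pendant '[{"x":-0.05,"y":-0.05,"z":0.5,"twist":0,"fingers":0.6},{"x":0,"y":0,"z":0,"twist":0,"fingers":0.5},{"x":0,"y":0,"z":0,"twist":0,"fingers":0.4},{"x":0,"y":0,"z":0,"twist":0,"fingers":0.3},{"x":0,"y":0,"z":0,"twist":0,"fingers":0.2},{"x":0,"y":0,"z":0,"twist":0,"fingers":0.1},{"x":0,"y":0,"z":0,"twist":0,"fingers":0.1},{"x":0,"y":0,"z":0,"twist":0,"fingers":0.1}]'
python3 -c "
from h import *
go(*slot(T3,84),9,-95.3)
"
```

```text
clock: 19.55
position: [0.4424, -0.0704, 0.0091]
orientation: [-0.0, 0.999, -0.046, 0.0]
wrist_force: [-1.5, 0.3, 6.2]
finger_gap: 0.0207
grasp_force: 58.6
t 19.6 pos [442.4 -70.4   9.1] psi -95.3 tilt 0.02 q7 -1.28 gap 20.7 F 58.6 wf [-1.5  0.3  6.2]
twist -0.0  then x -2.81 y -33.22 z 0.01 cm
```

```bash
python3 -m pendant '[{"x":0,"y":0,"z":-1,"twist":0,"fingers":0.1},{"x":0,"y":0,"z":-2.5,"twist":0,"fingers":0.1},{"x":0,"y":0,"z":-3,"twist":0,"fingers":0.1},{"x":0,"y":0,"z":-3,"twist":0,"fingers":0.1},{"x":0,"y":-1,"z":-1,"twist":0,"fingers":0.1},{"x":-0.2,"y":-2,"z":0,"twist":0,"fingers":0.1},{"x":-0.2,"y":-3,"z":0,"twist":0,"fingers":0.1},{"x":-0.3,"y":-3,"z":0,"twist":0,"fingers":0.1}]'
python3 -m pendant '[{"x":-0.3,"y":-3,"z":0,"twist":0,"fingers":0.1},{"x":-0.3,"y":-3,"z":0,"twist":0,"fingers":0.1},{"x":-0.3,"y":-3,"z":0,"twist":0,"fingers":0.1},{"x":-0.3,"y":-3,"z":0,"twist":0,"fingers":0.1},{"x":-0.3,"y":-3,"z":0,"twist":0,"fingers":0.1},{"x":-0.3,"y":-3,"z":0,"twist":0,"fingers":0.1},{"x":-0.2,"y":-2.5,"z":0,"twist":0,"fingers":0.1},{"x":-0.1,"y":-1.7,"z":0,"twist":0,"fingers":0.1}]'
python3 -m pendant '[{"x":0,"y":-1,"z":0,"twist":0,"fingers":0.1},{"x":0,"y":0,"z":0,"twist":0,"fingers":0.1},{"x":0,"y":0,"z":0,"twist":0,"fingers":0.1}]'
python3 -c "
from h import *
go(*slot(T3,84),12.5,-95.3)
"
```

```text
clock: 20.35
position: [0.4436, 0.0207, 0.1139]
orientation: [-0.001, 0.999, -0.047, 0.0]
wrist_force: [1.1, -0.2, -0.1]
finger_gap: 0.0207
grasp_force: 58.8
clock: 21.15
position: [0.4426, 0.2447, 0.1134]
orientation: [0.0, 0.999, -0.045, -0.0]
wrist_force: [-0.1, -0.3, 0.0]
finger_gap: 0.0205
grasp_force: 58.8
clock: 21.45
position: [0.4443, 0.2514, 0.1137]
orientation: [0.0, 0.999, -0.047, -0.0]
wrist_force: [-0.0, -0.3, -0.6]
finger_gap: 0.0206
grasp_force: 58.8
t 21.4 pos [444.3 251.4 113.7] psi -95.4 tilt 0.05 q7 -2.11 gap 20.6 F 58.8 wf [-0.  -0.3 -0.6]
twist -0.1  then x -0.03 y -1.16 z 10.12 cm
```

```bash
python3 -m pendant '[{"x":0,"y":-1.15,"z":0,"twist":0,"fingers":0.1},{"x":0,"y":0,"z":1.5,"twist":0,"fingers":0.1},{"x":0,"y":0,"z":2.5,"twist":0,"fingers":0.1},{"x":0,"y":0,"z":2.5,"twist":0,"fingers":0.1},{"x":0,"y":0,"z":2,"twist":0,"fingers":0.1},{"x":0,"y":0,"z":0.8,"twist":0,"fingers":0.1},{"x":0,"y":0,"z":0,"twist":0,"fingers":0.1},{"x":0,"y":0,"z":0,"twist":0,"fingers":0.1}]'
python3 -c "
from h import *
go(*slot(T3,84),12.5,-95.3)
"
```

```text
clock: 22.25
position: [0.4456, 0.2641, 0.0212]
orientation: [-0.0, 0.999, -0.046, 0.0]
wrist_force: [0.1, -0.0, -0.3]
finger_gap: 0.0201
grasp_force: 58.8
t 22.2 pos [445.6 264.1  21.2] psi -95.3 tilt 0.04 q7 -2.00 gap 20.1 F 58.8 wf [ 0.1 -0.  -0.3]
twist -0.0  then x -0.05 y 0.12 z 0.87 cm
```

```bash
python3 -m pendant '[{"x":0,"y":0.1,"z":0.5,"twist":0,"fingers":0.1},{"x":0,"y":0,"z":0.2,"twist":0,"fingers":0.1},{"x":0,"y":0,"z":0.1,"twist":0,"fingers":0.1},{"x":0,"y":0,"z":0,"twist":0,"fingers":0.1},{"x":0,"y":0,"z":0,"twist":0,"fingers":0.1}]'
python3 -c "
from h import *
go(*slot(T3,84),12.5,-95.3)
"
```

```text
clock: 22.75
position: [0.4451, 0.2633, 0.013]
orientation: [-0.0, 0.999, -0.046, 0.0]
wrist_force: [-0.3, -0.9, -0.4]
finger_gap: 0.0203
grasp_force: 58.8
t 22.8 pos [445.1 263.3  13. ] psi -95.3 tilt 0.02 q7 -1.99 gap 20.3 F 58.8 wf [-0.3 -0.9 -0.4]
twist 0.0  then x -0.00 y 0.03 z 0.05 cm
```

```bash
python3 -m pendant '[{"x":0,"y":0,"z":0.05,"twist":0,"fingers":0.1},{"x":0,"y":0,"z":0,"twist":0,"fingers":0.25},{"x":0,"y":0,"z":0,"twist":0,"fingers":0.35},{"x":0,"y":0,"z":0,"twist":0,"fingers":0.4},{"x":0,"y":0,"z":0,"twist":0,"fingers":0.4},{"x":0,"y":0,"z":-1,"twist":0,"fingers":0.4},{"x":0,"y":0,"z":-3,"twist":0,"fingers":0.4},{"x":0,"y":0,"z":-4,"twist":0,"fingers":0.4}]'
python3 -m pendant '[{"x":0,"y":0,"z":-4,"twist":0,"fingers":0.4},{"x":0,"y":0,"z":-2,"twist":0,"fingers":0.8},{"x":0,"y":2,"z":0,"twist":0,"fingers":0.8},{"x":0,"y":3,"z":0,"twist":0,"fingers":0.8},{"x":0,"y":3,"z":0,"twist":0,"fingers":0.8},{"x":0,"y":3,"z":0,"twist":0,"fingers":0.8},{"x":0,"y":3,"z":0,"twist":0,"fingers":0.8},{"x":0,"y":3,"z":0,"twist":0,"fingers":0.8}]'
python3 -m pendant '[{"x":0,"y":0,"z":0,"twist":-8.5,"fingers":0.8},{"x":0,"y":0,"z":0,"twist":-8.5,"fingers":0.8},{"x":0,"y":0,"z":0,"twist":-8.5,"fingers":0.8},{"x":0,"y":0,"z":0,"twist":-8.5,"fingers":0.8},{"x":0,"y":0,"z":0,"twist":-8.5,"fingers":0.8},{"x":0,"y":0,"z":0,"twist":-8.5,"fingers":0.8},{"x":0,"y":0,"z":0,"twist":-8.5,"fingers":0.8},{"x":0,"y":0,"z":0,"twist":-8.5,"fingers":0.8}]'
python3 -m pendant '[{"x":0,"y":0,"z":0,"twist":-8.5,"fingers":0.8},{"x":0,"y":0,"z":0,"twist":-2.3,"fingers":0.8},{"x":0,"y":0,"z":0,"twist":0,"fingers":0.8}]'
python3 -c "
from h import *
go(449.2,68.5,32,-16.5)
"
```

```text
clock: 23.55
position: [0.444, 0.2621, 0.0924]
orientation: [0.002, 0.999, -0.046, -0.001]
wrist_force: [0.5, 1.8, 0.0]
finger_gap: 0.0342
grasp_force: 0.0
clock: 24.35
position: [0.4293, 0.0924, 0.1528]
orientation: [-0.001, 0.999, -0.047, 0.0]
wrist_force: [0.9, -0.0, 0.2]
finger_gap: 0.0682
grasp_force: 0.0
clock: 25.15
position: [0.4295, 0.0935, 0.1527]
orientation: [-0.0, 0.853, 0.522, 0.0]
wrist_force: [0.8, -0.2, -0.1]
finger_gap: 0.0684
grasp_force: 0.0
clock: 25.45
position: [0.4295, 0.0937, 0.1527]
orientation: [-0.0, 0.801, 0.598, 0.0]
wrist_force: [0.9, 1.0, 0.2]
finger_gap: 0.0684
grasp_force: 0.0
t 25.4 pos [429.5  93.7 152.7] psi -16.5 tilt 0.07 q7 -0.78 gap 68.4 F 0.0 wf [0.9 1.  0.2]
twist -0.0  then x -1.86 y 2.61 z 12.07 cm
```

```bash
python3 -m pendant '[{"x":-0.9,"y":1.3,"z":0,"twist":0,"fingers":0.8},{"x":-0.9,"y":1.3,"z":0,"twist":0,"fingers":0.8},{"x":0,"y":0,"z":2,"twist":0,"fingers":0.8},{"x":0,"y":0,"z":2.5,"twist":0,"fingers":0.8},{"x":0,"y":0,"z":0,"twist":0,"fingers":0.8},{"x":0,"y":0,"z":0,"twist":0,"fingers":0.8}]'
python3 -c "
from h import *
for n in ('top','scene'):
  for d in tracepts(r.camera(n),'vial_carton'):
    pr,c,q=d; t=q[q[:,2]>.045]
    if len(t): print(n,pr,np.round(c),rect(t))
p=r.camera('scene'); cv2.imwrite('pics/s4.png',p['image'])
go(449.2,68.5,24,-16.5)
"
```

```text
clock: 26.05
position: [0.4491, 0.0685, 0.1076]
orientation: [0.001, 0.802, 0.598, -0.001]
wrist_force: [0.0, -0.4, -0.3]
finger_gap: 0.0682
grasp_force: 0.0
top 0.82 [426. 149.] (array([ 679.6, -183.9]), array([39.5, 59.5]), 32.0)
top 0.56 [281. 142.] (array([713.8, 200.8]), array([39.3, 56.4]), 39.5)
scene 0.96 [282. 239.] (array([448.3,  68.3]), array([61.5, 39.9]), 73.7)
scene 0.82 [420. 241.] (array([ 679.6, -184.4]), array([42.6, 60.4]), 31.6)
scene 0.65 [316. 163.] (array([714.5, 198.4]), array([40.2, 57. ]), 40.6)
t 26.3 pos [449.8  69.8 108.3] psi -16.5 tilt 0.16 q7 -0.54 gap 68.2 F 0.0 wf [ 0.4  0.8 -0.5]
twist 0.0  then x -0.14 y -0.02 z 8.43 cm
```

View pics/s4.png

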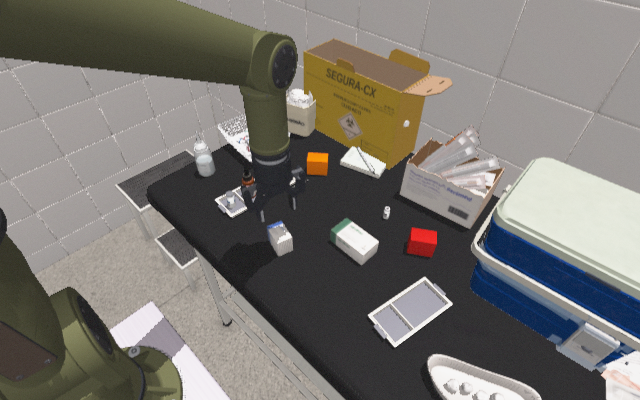

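The large vial stands in the end compartment at (231,200). The gripper is over the blue-end carton at (281,238). Descend and grip.

```bash
python3 -m pendant '[{"x":0,"y":0,"z":2,"twist":0,"fingers":0.8},{"x":0,"y":0,"z":2.5,"twist":0,"fingers":0.8},{"x":0,"y":0,"z":2.5,"twist":0,"fingers":0.8},{"x":0,"y":0,"z":1.4,"twist":0,"fingers":0.8},{"x":0,"y":0,"z":0,"twist":0,"fingers":0.8},{"x":0,"y":0,"z":0,"twist":0,"fingers":0.5},{"x":0,"y":0,"z":0,"twist":0,"fingers":0.3},{"x":0,"y":0,"z":0,"twist":0,"fingers":0.3}]'
python3 -m pendant '[{"x":0,"y":0,"z":0,"twist":0,"fingers":0.3},{"x":0,"y":0,"z":0,"twist":0,"fingers":0.3}]'
python3 -c "
from h import *
go(*slot(T2,-26.5),27,-101.65)
"
python3 -m pendant '[{"x":0,"y":0,"z":-1,"twist":0,"fingers":0.3},{"x":0,"y":0,"z":-2.5,"twist":0,"fingers":0.3},{"x":0,"y":0,"z":-3,"twist":0,"fingers":0.3},{"x":0,"y":0,"z":-3,"twist":0,"fingers":0.3},{"x":0,"y":0,"z":-1,"twist":4,"fingers":0.3},{"x":0,"y":0,"z":0,"twist":8,"fingers":0.3},{"x":0,"y":0,"z":0,"twist":8,"fingers":0.3},{"x":0,"y":0,"z":0,"twist":8,"fingers":0.3}]'
python3 -m pendant '[{"x":0,"y":0,"z":0,"twist":8,"fingers":0.3},{"x":0,"y":0,"z":0,"twist":8,"fingers":0.3},{"x":0,"y":0,"z":0,"twist":8,"fingers":0.3},{"x":0,"y":0,"z":0,"twist":8,"fingers":0.3},{"x":0,"y":0,"z":0,"twist":8,"fingers":0.3},{"x":0,"y":0,"z":0,"twist":8,"fingers":0.3},{"x":0,"y":0,"z":0,"twist":6,"fingers":0.3},{"x":0,"y":0,"z":0,"twist":3.1,"fingers":0.3}]'
python3 -c "
from h import *
go(*slot(T2,-26.5),27,-101.65)
"
```

```text
clock: 27.1
position: [0.4506, 0.07, 0.0248]
orientation: [-0.0, 0.801, 0.599, 0.002]
wrist_force: [-0.8, -0.2, 4.3]
finger_gap: 0.0392
grasp_force: 61.5
clock: 27.3
position: [0.4505, 0.07, 0.0247]
orientation: [-0.0, 0.801, 0.598, 0.002]
wrist_force: [-0.8, 0.8, 6.7]
finger_gap: 0.039
grasp_force: 61.6
t 27.3 pos [450.5  70.   24.7] psi -16.5 tilt 0.18 q7 -0.23 gap 39.0 F 61.6 wf [-0.8  0.8  6.7]
twist 85.2  then x 16.31 y 31.34 z -0.23 cm
clock: 28.1
position: [0.4491, 0.0695, 0.1287]
orientation: [-0.001, 0.923, 0.384, 0.001]
wrist_force: [0.1, -0.3, -1.4]
finger_gap: 0.0394
grasp_force: 60.7
clock: 28.9
position: [0.4491, 0.0693, 0.1286]
orientation: [-0.001, 0.995, -0.103, 0.0]
wrist_force: [1.2, 0.4, -1.4]
finger_gap: 0.0392
grasp_force: 60.7
t 28.9 pos [449.1  69.3 128.6] psi -101.8 tilt 0.07 q7 -2.04 gap 39.2 F 60.7 wf [ 1.2  0.4 -1.4]
twist -0.2  then x 16.44 y 31.25 z 10.16 cm
```

```bash
python3 -m pendant '[{"x":0.6,"y":1.2,"z":0,"twist":-0.2,"fingers":0.3},{"x":1.2,"y":2.3,"z":0,"twist":0,"fingers":0.3},{"x":1.5,"y":2.8,"z":0,"twist":0,"fingers":0.3},{"x":1.5,"y":2.8,"z":0,"twist":0,"fingers":0.3},{"x":1.5,"y":2.8,"z":0,"twist":0,"fingers":0.3},{"x":1.5,"y":2.8,"z":0,"twist":0,"fingers":0.3},{"x":1.5,"y":2.8,"z":0,"twist":0,"fingers":0.3},{"x":1.5,"y":2.8,"z":0,"twist":0,"fingers":0.3}]'
python3 -m pendant '[{"x":1.5,"y":2.8,"z":0,"twist":0,"fingers":0.3},{"x":1.5,"y":2.8,"z":0,"twist":0,"fingers":0.3},{"x":1.2,"y":2.5,"z":0,"twist":0,"fingers":0.3},{"x":0.9,"y":1.8,"z":0,"twist":0,"fingers":0.3},{"x":0.5,"y":1,"z":0,"twist":0,"fingers":0.3},{"x":0,"y":0,"z":0,"twist":0,"fingers":0.3},{"x":0,"y":0,"z":0,"twist":0,"fingers":0.3},{"x":0,"y":0,"z":0,"twist":0,"fingers":0.3}]'
python3 -c "
from h import *
go(*slot(T2,-26.5),27.5,-101.65)
"
```

```text
clock: 29.7
position: [0.5152, -0.1519, 0.1285]
orientation: [-0.0, 0.995, -0.099, 0.0]
wrist_force: [0.1, -0.1, -0.2]
finger_gap: 0.0391
grasp_force: 60.7
clock: 30.5
position: [0.5484, -0.2676, 0.1284]
orientation: [-0.001, 0.995, -0.099, 0.0]
wrist_force: [-0.0, -0.0, -1.3]
finger_gap: 0.039
grasp_force: 60.7
t 30.5 pos [ 548.4 -267.6  128.4] psi -101.3 tilt 0.07 q7 -1.01 gap 39.0 F 60.7 wf [-0.  -0.  -1.3]
twist 0.3  then x -0.09 y 0.26 z 10.09 cm
```

```bash
python3 -m pendant '[{"x":-0.1,"y":0.25,"z":1.5,"twist":0.3,"fingers":0.3},{"x":0,"y":0,"z":2.5,"twist":0,"fingers":0.3},{"x":0,"y":0,"z":2.5,"twist":0,"fingers":0.3},{"x":0,"y":0,"z":2,"twist":0,"fingers":0.3},{"x":0,"y":0,"z":0.8,"twist":0,"fingers":0.3},{"x":0,"y":0,"z":0.3,"twist":0,"fingers":0.3},{"x":0,"y":0,"z":0,"twist":0,"fingers":0.3},{"x":0,"y":0,"z":0,"twist":0,"fingers":0.3}]'
python3 -c "
from h import *
go(*slot(T2,-26.5),28,-101.65)
p=r.camera('scene'); cv2.imwrite('pics/s5.png',cv2.resize(p['image'][200:380,330:530],(666,600)))
"
```

```text
clock: 31.3
position: [0.5474, -0.2716, 0.0333]
orientation: [0.0, 0.995, -0.102, 0.001]
wrist_force: [0.2, -0.0, -0.7]
finger_gap: 0.0391
grasp_force: 60.7
t 31.3 pos [ 547.4 -271.6   33.3] psi -101.7 tilt 0.09 q7 -0.94 gap 39.1 F 60.7 wf [ 0.2 -0.  -0.7]
twist -0.0  then x -0.08 y -0.15 z 0.53 cm
```

View pics/s5.png

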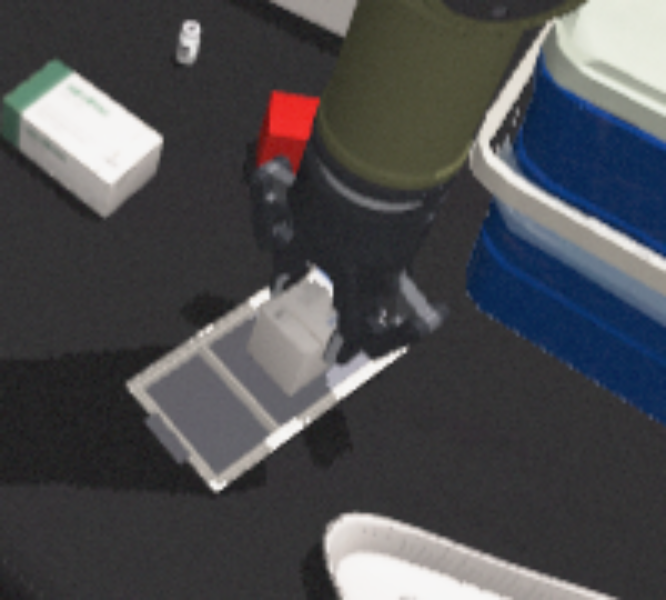

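The vial carton is upright inside the wide compartment, at crop (293,335). Set it down and release.

```bash
python3 -m pendant '[{"x":0,"y":-0.15,"z":0.3,"twist":0,"fingers":0.3},{"x":0,"y":0,"z":0.2,"twist":0,"fingers":0.3},{"x":0,"y":0,"z":0,"twist":0,"fingers":0.3},{"x":0,"y":0,"z":0,"twist":0,"fingers":0.3}]'
python3 -m pendant '[{"x":0,"y":0,"z":0.05,"twist":0,"fingers":0.5},{"x":0,"y":0,"z":0,"twist":0,"fingers":0.6},{"x":0,"y":0,"z":0,"twist":0,"fingers":0.7},{"x":0,"y":0,"z":0,"twist":0,"fingers":0.7},{"x":0,"y":0,"z":-2,"twist":0,"fingers":0.7},{"x":0,"y":0,"z":-4,"twist":0,"fingers":0.7},{"x":0,"y":0,"z":-4,"twist":0,"fingers":0.7},{"x":0,"y":0,"z":-3,"twist":0,"fingers":0.5}]'
python3 -c "
from h import *
go(706.4,-60.5,120,-101.65)
"
```

```text
clock: 31.75
position: [0.5475, -0.2696, 0.0279]
orientation: [-0.0, 0.995, -0.102, 0.0]
wrist_force: [-1.2, 3.2, 4.4]
finger_gap: 0.0392
grasp_force: 61.1
clock: 32.55
position: [0.5474, -0.2705, 0.1592]
orientation: [0.0, 0.995, -0.102, 0.001]
wrist_force: [0.2, -0.2, -0.2]
finger_gap: 0.0466
grasp_force: 0.0
t 32.5 pos [ 547.4 -270.5  159.2] psi -101.7 tilt 0.11 q7 -1.03 gap 46.6 F 0.0 wf [ 0.2 -0.2 -0.2]
twist -0.1  then x 11.34 y -23.78 z 3.92 cm
```

```bash
python3 -m pendant '[{"x":1,"y":-2,"z":0,"twist":0,"fingers":0.55},{"x":1.7,"y":-3.5,"z":0,"twist":0,"fingers":0.55},{"x":1.7,"y":-3.6,"z":0,"twist":0,"fingers":0.55},{"x":1.7,"y":-3.6,"z":0,"twist":0,"fingers":0.55},{"x":1.7,"y":-3.6,"z":0,"twist":0,"fingers":0.55},{"x":1.7,"y":-3.5,"z":1,"twist":0,"fingers":0.55},{"x":1.2,"y":-2.5,"z":2,"twist":0,"fingers":0.55},{"x":0.6,"y":-1.5,"z":1,"twist":0,"fingers":0.55}]'
python3 -m pendant '[{"x":0,"y":0,"z":0,"twist":0,"fingers":0.55},{"x":0,"y":0,"z":0,"twist":0,"fingers":0.55},{"x":0,"y":0,"z":0,"twist":0,"fingers":0.55}]'
python3 -c "
from h import *
p=r.camera('scene')
cl=cloud(p).reshape(-1,3)
s=cl[(abs(cl[:,0]-.706)<.02)&(abs(cl[:,1]+.06)<.02)&(cl[:,2]>.005)&(cl[:,2]<.045)]
print(len(s)); 
for a in (10,20,30): t=s[abs(s[:,2]*1000-a)<5]; print(a,len(t),t.mean(0) if len(t) else 0)
for pr,c,q in tracepts(p,'vial_carton'):
    t=q[q[:,2]>.045]; print(pr,np.round(c),rect(t),np.median(t,0))
go(706.4,-60.5,5,-101.65)
cv2.imwrite('pics/s6.png',cv2.resize(p['image'][120:345,330:480],(400,600)))
"
```

```text
clock: 33.35
position: [0.7066, -0.056, 0.1145]
orientation: [-0.0, 0.995, -0.1, -0.001]
wrist_force: [-0.6, -0.1, -0.7]
finger_gap: 0.0469
grasp_force: 0.0
clock: 33.65
position: [0.7053, -0.0629, 0.1183]
orientation: [0.001, 0.995, -0.104, 0.001]
wrist_force: [-0.3, -0.5, -0.0]
finger_gap: 0.047
grasp_force: 0.0
64
10 17 [ 0.70161698 -0.06283771  0.0099089 ]
20 19 [ 0.70216307 -0.06470009  0.02011434]
30 23 [ 0.70431906 -0.06152269  0.03082853]
0.72 [316. 165.] (array([715. , 200.1]), array([43.9, 59.7]), 38.6) [0.71215902 0.19813795 0.05134314]
0.57 [422. 299.] (array([ 546.2, -270. ]), array([39.7, 60.4]), 78.6) [ 0.54295407 -0.27085088  0.05448702]
0.57 [421. 241.] (array([ 679.4, -184.2]), array([41.7, 60.2]), 32.3) [ 0.67729856 -0.18565593  0.05143275]
t 33.8 pos [705.6 -62.2 118.3] psi -101.9 tilt 0.10 q7 -1.36 gap 47.3 F 0.0 wf [-0.5 -0.1 -1. ]
twist -0.2  then x 0.04 y -0.18 z 11.33 cm
```

View pics/s6.png

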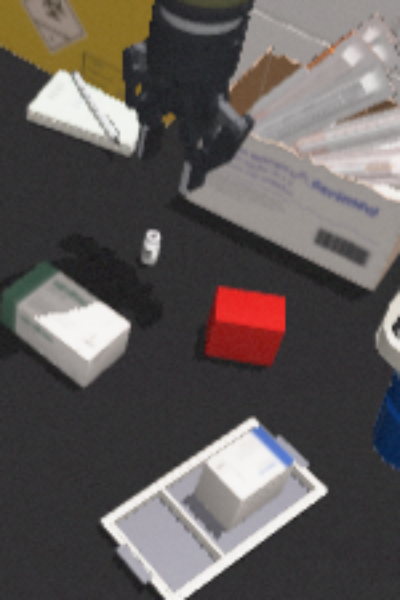

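The vial carton stands in tray_two's wide compartment, at crop (243,475). The small vial is at crop (151,246). A cardboard box stands behind it with its near edge from (185,185), so I'll check that clearance before descending.

```bash
python3 -c "
from h import *
for n in('top','scene'):
  cl=cloud(r.camera(n)).reshape(-1,3)
  for a,b in((.0,-.03),(-.03,-.06),(-.06,-.09),(-.09,-.12)):
    s=cl[(cl[:,1]<a)&(cl[:,1]>b)&(cl[:,0]>.725)&(cl[:,0]<.95)&(cl[:,2]>.02)]
    for lo,hi in((.02,.09),(.09,.25)):
      t=s[(s[:,2]>lo)&(s[:,2]<hi)]
      if len(t)>5: print(n,a,b,lo,'min x',np.percentile(t[:,0],2).round(3),t[:,2].max().round(3),len(t))
"
```

```text
top 0.0 -0.03 0.02 min x 0.87 0.09 90
top 0.0 -0.03 0.09 min x 0.87 0.119 60
top -0.03 -0.06 0.02 min x 0.917 0.089 59
top -0.03 -0.06 0.09 min x 0.864 0.121 14
top -0.09 -0.12 0.09 min x 0.941 0.202 11
scene 0.0 -0.03 0.02 min x 0.883 0.09 97
scene 0.0 -0.03 0.09 min x 0.727 0.224 72
scene -0.03 -0.06 0.02 min x 0.805 0.09 87
scene -0.03 -0.06 0.09 min x 0.805 0.119 47
scene -0.06 -0.09 0.02 min x 0.806 0.09 281
scene -0.06 -0.09 0.09 min x 0.808 0.158 212
scene -0.09 -0.12 0.02 min x 0.808 0.09 344
scene -0.09 -0.12 0.09 min x 0.81 0.201 538
```

```bash
python3 -m pendant '[{"x":0.05,"y":-0.2,"z":1,"twist":-0.2,"fingers":0.55},{"x":0,"y":0,"z":2.5,"twist":0,"fingers":0.55},{"x":0,"y":0,"z":2.5,"twist":0,"fingers":0.55},{"x":0,"y":0,"z":2.5,"twist":0,"fingers":0.55},{"x":0,"y":0,"z":1.5,"twist":0,"fingers":0.55},{"x":0,"y":0,"z":0.7,"twist":0,"fingers":0.55},{"x":0,"y":0,"z":0,"twist":0,"fingers":0.55},{"x":0,"y":0,"z":0,"twist":0,"fingers":0.55}]'
python3 -c "
from h import *
go(706.2,-60.5,6,-101.65)
"
```

```text
clock: 34.65
position: [0.7076, -0.0581, 0.0109]
orientation: [0.0, 0.995, -0.1, 0.001]
wrist_force: [0.5, 0.7, 0.7]
finger_gap: 0.047
grasp_force: 0.0
t 34.6 pos [707.6 -58.1  10.9] psi -101.5 tilt 0.09 q7 -1.31 gap 47.0 F 0.0 wf [0.5 0.7 0.7]
twist 0.2  then x -0.09 y 0.26 z 0.49 cm
```

```bash
python3 -m pendant '[{"x":-0.1,"y":0.2,"z":0.45,"twist":0.2,"fingers":0.55},{"x":0,"y":0,"z":0,"twist":0,"fingers":0.5},{"x":0,"y":0,"z":0,"twist":0,"fingers":0.4},{"x":0,"y":0,"z":0,"twist":0,"fingers":0.3},{"x":0,"y":0,"z":0,"twist":0,"fingers":0.2},{"x":0,"y":0,"z":0,"twist":0,"fingers":0.1},{"x":0,"y":0,"z":0,"twist":0,"fingers":0.05},{"x":0,"y":0,"z":0,"twist":0,"fingers":0.05}]'
python3 -c "
from h import *
go(*slot(T2,54),9.5,-101.65)
"
```

```text
clock: 35.45
position: [0.7058, -0.0596, 0.0057]
orientation: [-0.0, 0.995, -0.102, 0.0]
wrist_force: [-0.2, -0.3, 2.6]
finger_gap: 0.0153
grasp_force: 58.6
t 35.5 pos [705.8 -59.6   5.7] psi -101.7 tilt 0.04 q7 -1.31 gap 15.3 F 58.6 wf [-0.2 -0.3  2.6]
twist -0.0  then x -19.36 y 23.81 z -0.38 cm
```

```bash
python3 -m pendant '[{"x":0,"y":0,"z":-1,"twist":0,"fingers":0.05},{"x":0,"y":0,"z":-2.5,"twist":0,"fingers":0.05},{"x":0,"y":0,"z":-3,"twist":0,"fingers":0.05},{"x":0,"y":0,"z":-3,"twist":0,"fingers":0.05},{"x":-0.5,"y":0.6,"z":-1,"twist":0,"fingers":0.05},{"x":-1.2,"y":1.4,"z":0,"twist":0,"fingers":0.05},{"x":-1.7,"y":2.1,"z":0,"twist":0,"fingers":0.05},{"x":-2,"y":2.5,"z":0,"twist":0,"fingers":0.05}]'
python3 -m pendant '[{"x":-2,"y":2.5,"z":0,"twist":0,"fingers":0.05},{"x":-2,"y":2.5,"z":0,"twist":0,"fingers":0.05},{"x":-2,"y":2.5,"z":0,"twist":0,"fingers":0.05},{"x":-2,"y":2.5,"z":0,"twist":0,"fingers":0.05},{"x":-2,"y":2.5,"z":0,"twist":0,"fingers":0.05},{"x":-2,"y":2.4,"z":0,"twist":0,"fingers":0.05},{"x":-1.3,"y":1.5,"z":0,"twist":0,"fingers":0.05},{"x":-0.6,"y":0.7,"z":0,"twist":0,"fingers":0.05}]'
python3 -m pendant '[{"x":0,"y":0,"z":0,"twist":0,"fingers":0.05},{"x":0,"y":0,"z":0,"twist":0,"fingers":0.05}]'
python3 -c "
from h import *
go(*slot(T2,54),9.5,-101.65)
"
```

```text
clock: 36.25
position: [0.6381, -0.1131, 0.1097]
orientation: [-0.0, 0.995, -0.101, -0.0]
wrist_force: [-0.2, 0.2, -1.0]
finger_gap: 0.0144
grasp_force: 58.5
clock: 37.05
position: [0.4664, -0.2536, 0.1101]
orientation: [-0.001, 0.995, -0.103, -0.0]
wrist_force: [0.5, -0.0, -0.2]
finger_gap: 0.0146
grasp_force: 58.5
clock: 37.25
position: [0.4696, -0.2514, 0.1103]
orientation: [-0.0, 0.995, -0.101, 0.0]
wrist_force: [1.2, -0.1, 0.6]
finger_gap: 0.0139
grasp_force: 58.5
t 37.2 pos [ 469.6 -251.4  110.3] psi -101.6 tilt 0.05 q7 -1.05 gap 13.9 F 58.5 wf [ 1.2 -0.1  0.6]
twist 0.0  then x -0.10 y 0.25 z 10.08 cm
```

The gap reading has drifted from 15.3 to 13.9 mm, so I'm looking at the grip before lowering.

```bash
python3 -c "
from h import *
p=r.camera('scene'); cv2.imwrite('pics/s7.png',cv2.resize(p['image'][190:340,310:470],(640,600)))
for pr,c,q in tracepts(p,'small_vial'): print(pr,c,len(q),q.min(0),q.max(0))
go(*slot(T2,54),9.5,-101.65)
"
```

```text
0.56 [398.5, 295.3] 55 [ 4.62547680e-01 -2.53121569e-01 -2.62689693e-04] [ 0.53174333 -0.21899015  0.14028222]
t 37.4 pos [ 469.7 -251.3  110.3] psi -101.6 tilt 0.01 q7 -1.05 gap 14.5 F 58.5 wf [ 0.1 -1.3  0.3]
twist 0.1  then x -0.11 y 0.26 z 10.08 cm
```

View pics/s7.png

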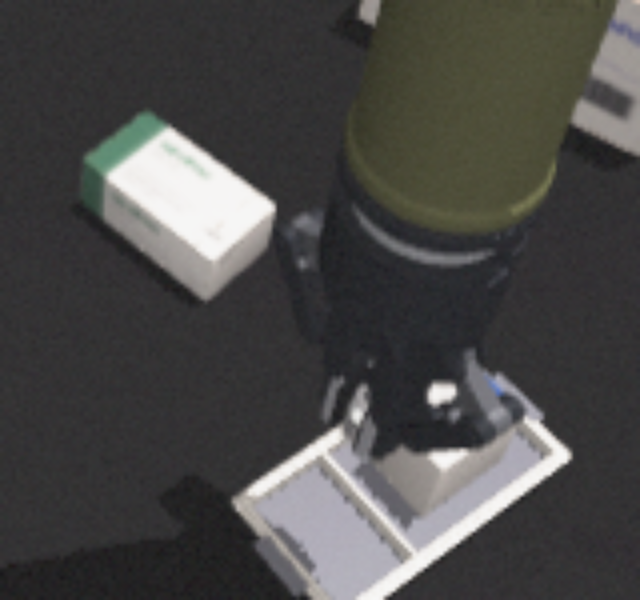

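The vial is upright between the fingers at crop (355,408). I'm lowering it carefully and watching the force.

```bash
python3 -m pendant '[{"x":-0.1,"y":0.25,"z":1.5,"twist":0,"fingers":0.05},{"x":0,"y":0,"z":2.5,"twist":0,"fingers":0.05},{"x":0,"y":0,"z":2.5,"twist":0,"fingers":0.05},{"x":0,"y":0,"z":1.5,"twist":0,"fingers":0.05},{"x":0,"y":0,"z":0.8,"twist":0,"fingers":0.05},{"x":0,"y":0,"z":0.4,"twist":0,"fingers":0.05},{"x":0,"y":0,"z":0,"twist":0,"fingers":0.05},{"x":0,"y":0,"z":0,"twist":0,"fingers":0.05}]'
python3 -c "
from h import *
go(*slot(T2,54),9.5,-101.65)
cl=cloud(r.camera('scene')).reshape(-1,3)
s=cl[(abs(cl[:,0]-.466)<.025)&(abs(cl[:,1]+.254)<.025)&(cl[:,2]>.006)&(cl[:,2]<.07)]
print(len(s), np.sort(s[:,2])[:12].round(4))
"
```

```text
clock: 38.15
position: [0.4676, -0.2551, 0.019]
orientation: [0.0, 0.995, -0.102, 0.001]
wrist_force: [0.2, 0.1, -0.5]
finger_gap: 0.0144
grasp_force: 58.5
t 38.1 pos [ 467.6 -255.1   19. ] psi -101.7 tilt 0.08 q7 -0.93 gap 14.4 F 58.5 wf [ 0.2  0.1 -0.5]
twist -0.1  then x 0.02 y -0.15 z 0.95 cm
291 [0.009  0.01   0.0108 0.0108 0.011  0.0112 0.0112 0.0112 0.0115 0.0116
 0.0117 0.0117]
```

```bash
python3 -m pendant '[{"x":0,"y":-0.1,"z":0.3,"twist":0,"fingers":0.05},{"x":0,"y":0,"z":0.2,"twist":0,"fingers":0.05},{"x":0,"y":0,"z":0,"twist":0,"fingers":0.05},{"x":0,"y":0,"z":0,"twist":0,"fingers":0.05}]' | head -3
python3 -c "
from h import *
go(*slot(T2,54),9.5,-101.65)"
python3 -m pendant '[{"x":0,"y":0,"z":0.15,"twist":0,"fingers":0.05},{"x":0,"y":0,"z":0.1,"twist":0,"fingers":0.05},{"x":0,"y":0,"z":0,"twist":0,"fingers":0.05},{"x":0,"y":0,"z":0,"twist":0,"fingers":0.05}]' | head -1
python3 -c "
from h import *
go(*slot(T2,54),9.5,-101.65)
p=r.camera('scene'); cv2.imwrite('pics/s8.png',cv2.resize(p['image'][240:340,350:450],(600,600)))
"
```

```text
clock: 38.6
position: [0.4671, -0.2537, 0.0133]
orientation: [-0.0, 0.995, -0.102, 0.0]
t 38.6 pos [ 467.1 -253.7   13.3] psi -101.7 tilt 0.01 q7 -0.92 gap 14.5 F 58.5 wf [-0.9 -0.5 -0.2]
twist -0.0  then x 0.10 y -0.02 z 0.38 cm
clock: 39.0
t 39.0 pos [ 467.1 -253.8   10.8] psi -101.7 tilt 0.01 q7 -0.92 gap 14.1 F 58.5 wf [ 0.  -0.3 -0.6]
twist -0.1  then x 0.10 y -0.03 z 0.13 cm
```

View pics/s8.png

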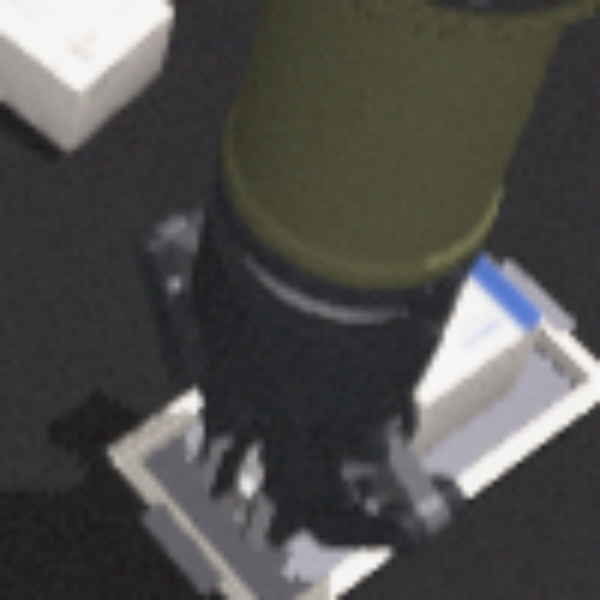

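The vial is held at crop (247,480) in the small compartment, with the tool clear of the carton. Lower the last millimetre and release.

```bash
python3 -m pendant '[{"x":0,"y":0,"z":0.1,"twist":0,"fingers":0.05},{"x":0,"y":0,"z":0.05,"twist":0,"fingers":0.05},{"x":0,"y":0,"z":0,"twist":0,"fingers":0.05},{"x":0,"y":0,"z":0,"twist":0,"fingers":0.05}]'
python3 -m pendant '[{"x":0,"y":0,"z":0,"twist":0,"fingers":0.2},{"x":0,"y":0,"z":0,"twist":0,"fingers":0.25},{"x":0,"y":0,"z":0,"twist":0,"fingers":0.3},{"x":0,"y":0,"z":0,"twist":0,"fingers":0.35},{"x":0,"y":0,"z":0,"twist":0,"fingers":0.35},{"x":0,"y":0,"z":-1,"twist":0,"fingers":0.35},{"x":0,"y":0,"z":-3,"twist":0,"fingers":0.35},{"x":0,"y":0,"z":-4,"twist":0,"fingers":0.35}]'
python3 -m pendant '[{"x":0,"y":0,"z":-4,"twist":0,"fingers":0.35},{"x":0,"y":0,"z":-4,"twist":0,"fingers":0.35},{"x":0,"y":-3,"z":-2,"twist":0,"fingers":0.35},{"x":0,"y":-4,"z":0,"twist":0,"fingers":0.35},{"x":0,"y":-4,"z":0,"twist":0,"fingers":0.35},{"x":0,"y":-4,"z":0,"twist":0,"fingers":0.35},{"x":0,"y":0,"z":0,"twist":0,"fingers":0.35},{"x":0,"y":0,"z":0,"twist":0,"fingers":0.35}]'
python3 -c "
from h import *
p=r.camera('scene'); cv2.imwrite('pics/s9.png',cv2.resize(p['image'][140:350,180:460],(800,600),interpolation=cv2.INTER_CUBIC))
P=[r.camera('top'),p]
for p in P:
  for l in ('plaster_box','vial_carton','large_vial','small_vial','brown_dropper','needle_box'):
    for pr,c,q in tracepts(p,l)[:2]: 
      z=np.percentile(q[:,2],97); t=q[q[:,2]>z-.01]; print(l,round(pr,2),np.round(c),'z %.3f'%z,t.mean(0).round(3))
"
```

```text
clock: 39.45
position: [0.4671, -0.2537, 0.0093]
orientation: [-0.0, 0.995, -0.102, 0.0]
wrist_force: [-0.3, -0.2, -0.6]
finger_gap: 0.0147
grasp_force: 58.5
clock: 40.25
position: [0.4658, -0.2534, 0.0895]
orientation: [-0.0, 0.995, -0.102, -0.002]
wrist_force: [0.3, 0.1, -0.2]
finger_gap: 0.0298
grasp_force: 0.0
clock: 41.05
position: [0.4977, -0.1063, 0.1897]
orientation: [-0.0, 0.995, -0.101, 0.0]
wrist_force: [0.2, 0.1, -1.0]
finger_gap: 0.03
grasp_force: 0.0
plaster_box 0.59 [266. 190.] z 0.043 [0.581 0.249 0.04 ]
vial_carton 0.88 [280. 142.] z 0.056 [0.715 0.2   0.052]
vial_carton 0.69 [417. 152.] z 0.055 [ 0.675 -0.162  0.057]
large_vial 0.54 [261. 243.] z 0.053 [0.445 0.26  0.05 ]
brown_dropper 0.69 [259. 216.] z 0.104 [0.506 0.258 0.101]
needle_box 0.93 [377. 187.] z 0.047 [ 0.575 -0.055  0.044]
plaster_box 0.66 [274. 176.] z 0.041 [0.579 0.248 0.038]
vial_carton 0.94 [422. 302.] z 0.056 [ 0.543 -0.271  0.054]
vial_carton 0.66 [318. 167.] z 0.053 [0.712 0.195 0.051]
small_vial 0.42 [392. 321.] z 0.038 [ 0.467 -0.255  0.034]
brown_dropper 0.53 [247. 185.] z 0.097 [0.504 0.255 0.096]
needle_box 0.62 [353. 241.] z 0.044 [ 0.568 -0.067  0.042]
```

View pics/s9.png

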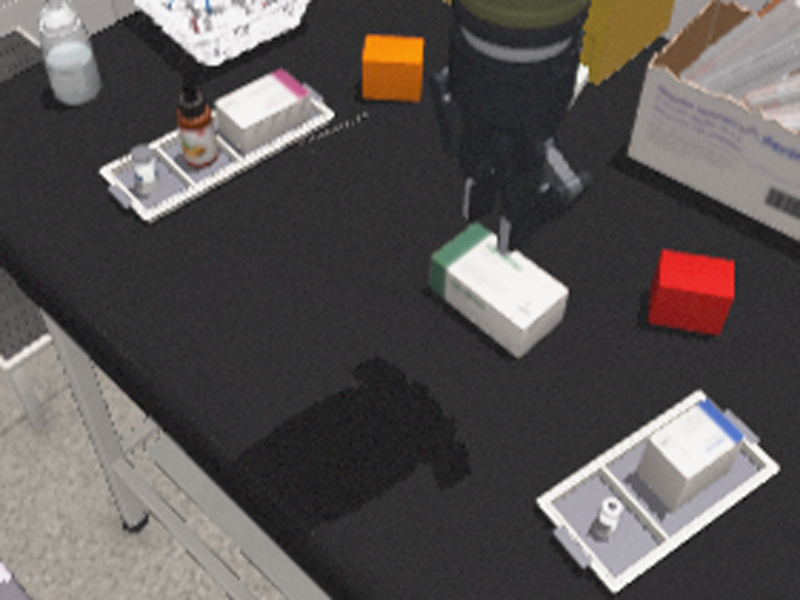

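All five pieces stand in their compartments. Tray_three holds the large vial (145,170), dropper (197,130) and plaster carton (262,110); tray_two holds the small vial (607,518) and vial carton (690,450). The needle carton and nozzle bottle have not moved, and the gripper is high and clear, so I'm handing in.

```bash
python3 -c "
from workcell import r
print(r.job_done())"
```

```text
the job is handed in; nothing more can be done
None
```

Both kits are made up and handed in at about 41 s: all five items stand upright in their compartments in the last picture, and the needle carton and nozzle bottle were left where they were.

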